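# Vibration reading on an overhauled extractor fan

### The arm

A 6-joint arm with a two-finger parallel gripper is mounted at the origin on the work surface. World frame = base frame: x ahead of the robot, y to its left, z up, the work surface at z = 0. Lengths are in m, angles in rad, forces in N, time in s.
With the tool pointing down it reaches from about 0.375 to 0.9 m from the base axis. Payload 3.1 kg.
Tool frame: the origin (TCP) lies on the centre line of the jaws, within the pads' length; the fingertips stand robot.tcp_to_tips ahead of it and the grasp point (between the pads) lies 3 mm ahead of it (robot.tcp_to_tips is the distance from the TCP to the fingertips, in m); z points along the fingers, y is the line along which they close (so a half turn about z gives the same grasp; the last joint's range is limited). The gripper opens to 87 mm and grips with 3 to 60 N. Pads are 19 mm wide; open, the fingers measure 117 mm over their backs; the gripper's body (75 mm by 190 mm) begins 51 mm behind the grasp point.
Start: joints at [-1.437, 0.527, 1.433, -0, 1.181, -0.178], TCP at [0.192, -0.595, 0.245] pointing down, gripper open.
Joint ranges: [-3.08, 3.08], [-0.75, 2.2], [0.22, 2.44], [-1.43, 4.57], [0, 2.65], [-2.85, 2.85]. Speed limits (rad/s): [2.79, 2.79, 3.14, 3.14, 3.14, 3.14].

### API

Orientations are given as a unit quaternion [x, y, z, w].
In Python, from rig import robot gives the robot as it stands. The module is installed in compiled form; this text tells all that it offers.
- The arm moves only by the shell command python3 -m jog 'ROWS' [FORCE]. ROWS is JSON, one flat list of numbers, 5 for each row, row after row: the finger opening in m, from 0 to 0.087, then the shift along the tool's x, y, z in m, then the turn about the tool's z in units of 10 degrees (1.0 is 10 degrees). In form: [claw, x, y, z, roll, claw, x, y, z, roll, ...]. A call has 1 to 20 rows; each row shifts and turns the commanded pose from where the row before left it, along the tool's axes as they then stand; what a row does not reach is not made up. A row lasts 1/8 s, in which the tool goes at most 62.5 mm and 10.7 degrees, less where a joint would pass 70% of its speed; a pose out of reach is approached as far as the arm can. A call with a gripper value outside its range is refused whole. The fingers move at their own pace and stop on an object; FORCE is the grip in N (left out, the last holds). Time passes only in rows, so rows that do not move let the fingers close. It gives the time, the measured TCP pose, the force, the opening and the grip force at its end, in the units of the state.
- robot.get_obs(): the state, without advancing time (a new reading comes with each control period).
- robot.camera(name): name is "scene" or "side" or "wrist"; returns the picture (400x640x3 uint8, blue, green, red); there is no depth.
- robot.camera_model(name): a dict with "fx", "fy", "cx", "cy" (pixels), "distortion" ([k1, k2, p1, p2, k3] as OpenCV has them; the pictures are not rectified), "R" (3x3) and "t" (3): a world point X has camera coordinates R X + t; the wrist camera has in their place "tool_from_camera" (4x4, takes a point from camera to tool coordinates, whose origin is the TCP and whose axes are the flange's). Camera axes: x right, y down, z forward; pixel columns grow to the right and rows downward; lengths in m; the calibration is good to about 2 mm. A picture is of the moment at which its call begins: read the wrist's pose just before it. camera_model takes no time and is no camera call.
- robot.hand_in(): hands the job in; it is judged then, once.
Trained networks look in the newest picture that a camera, given by its name, has taken for a name from the list of things; names that differ only in an ending like _2 or _b are one class to them, and where a whole thing is asked for, a point or a joint stands for the part that bears it (a point fixed in the world has none). Each returns a list of dicts, best first, with "conf" (0 to 1); they miss things now and then, are a little off and sometimes report something else, mostly with a low value. They report only what shows in the picture. A call takes as long as a camera call. They do not tell look-alikes from the thing itself.
- robot.look_for(camera, label): "extent" ([centre column, centre row, width, height] in pixels, round what is visible of it).
- robot.outline_of(camera, label): "region" (400x640 bool, what is visible of it) and "extent" ([centre column, centre row, width, height] in pixels, round what is visible of it).
The state is a dict: "time": time; "q": joint angles; "joint_velocities": joint speeds; "joint_torque": joint torques, N m; "position": TCP position; "tool_rot": TCP orientation; "ft_force": force on the tool from outside, world axes, zero at the start; "moment": the same for the moment, N m; "grip_width": finger opening in m; "grip_force": force on a finger pad.
Only numpy, scipy, OpenCV 4.12 (cv2) and the standard library are available. Lean on these libraries where they do the work, as an engineer would, in place of code of your own. Each camera call takes 0.05 s, during which the arm holds its last target. There are 200 camera calls.

### The job

Run the extractor fan up to full speed by turning the controller's speed knob fully clockwise to its end stop, then take the yellow vibration pen out of the wooden rack and take a reading on the bearing with the red measuring disc: pen upright, point on the middle of the red disc, pressed lightly so that its sprung tip goes in about half way. Finish while holding the pen there, in the gripper, and never strike or bottom the tip hard. Keep clear of the red emergency stop, and leave the other instruments and everything else on the bench where they are.

Things in the scene. Friction and masses are not known exactly. Their poses are not given: they have to be found in the camera images.
- speed_knob (a joint): Speed knob of the fan controller, in rad: 0 at the slow stop, grows as the knob is turned clockwise seen from above, 5.236 at the fast (full clockwise) end stop. Its friction is light (about 0.03 N m) and it stays where it is left. It starts somewhere between 2.6 and 3.9, so more than one grasp may be needed.
- speed_knob_grip (a point): Point on the knob's vertical axis at grip height, 108 mm above the bench. The grip is an upright bar 14 mm wide (point y) and 42 mm long (point x), from 85 to 115 mm above the bench, on a round skirt 44 mm across whose top is at 85 mm. The point turns with the knob (z up); a white pointer line lies on top of its -x half. Pinch the bar across y, from above.
- stop_button (a joint): Travel of the red mushroom emergency stop, in m: 0 when out, 0.006 fully pressed (8 N). Must not be pressed.
- stop_button_top (a point): Top centre of the red emergency stop button (32 mm across, yellow housing), about 100 mm from the knob's axis on the same panel.
- controller: Grey fan controller box with a black top, 120 (x) by 200 (y) by 71 mm high, fixed; origin at the centre of its underside. The speed knob stands on top at x = 0, y = +45 mm of its frame, the emergency stop at x = -10, y = -55 mm.
- rack: Wooden instrument rack, 70 (x) by 200 (y) by 78 mm high, fixed; origin at the centre of its underside. Three pockets at y = -60, 0, +60 mm of its frame, each holding one instrument: 27 (x) by 33 (y) mm, 18 mm deep (floor 60 mm above the bench), with a 21 mm square hole on down to the bench.
- vibration_pen: Yellow pen, about 0.14 kg, upright in a rack pocket. Body 24 (x) by 30 (y) by 100 mm tall, black band low down; origin at the centre of the body's underside (on the pocket floor), z up. Below, a dark collar 16 mm across reaches to z = -12 mm, a steel tip 7 mm across to z = -50 mm. 82 mm of it stand above the rack: pinch it across x from above, near the top. It must rise 70 mm to clear it.
- pen_point (a point): The end of the pen's steel tip, on the pen's axis, 50 mm below the pen's origin when the tip is out.
- pen_tip (a joint): How far the pen's sprung tip is pushed into the pen, in m: 0 out, 0.012 bottomed. The spring gives about 1.6 N as it starts to move and rises by 0.4 N per mm (4 N at 6 mm). A red band 6 mm long next to the collar just disappears into it at half way.
- fan: Fan set, fixed: blue scroll casing, two green pillow-block bearings on a grey pedestal, yellow coupling guard, motor. Origin on the bench under the pedestal's middle, y along the shaft towards the scroll. Bearings at y = +70 and -70 mm, flat tops 152 mm above the bench. Scroll and outlet duct: up to 230 mm above the bench, from y = 130 mm; motor box: up to 217 mm, below y = -275 mm.
- red_disc: Steel measuring disc with a red face, 25 mm across and 4 mm thick, glued level on top of one of the two bearings; fixed. Origin at the centre of its underside.
- red_disc_top (a point): Centre of the red disc's upper face, 156 mm above the bench: the spot to measure on.
- plain_disc: The same disc with a bare steel face, on the other bearing; not to be measured on.
- thermometer_pen: Bystander: white thermometer pen in another pocket of the rack, same body as the vibration pen.
- tacho_pen: Bystander: blue tachometer pen in another pocket of the rack, same body as the vibration pen.
- file: Bystander: flat file with a wooden handle, 310 mm long, lying on the bench.
- spanner: Bystander: steel spanner lying on the bench.
- hammer: Bystander: hammer lying on the bench.
- grease_bottle: Bystander: white bottle with a red cap, 56 mm across, 150 mm tall, standing on the bench.
- spare_bearing: Bystander: steel bearing ring 52 mm across and 15 mm high, lying flat on the bench.
Mind the look-alikes: they are no part of the job. Of the things shaped like the controller, the grey one is meant.

How it is judged:
On the way, in this order (a step that is already met when the one before it is completed fails the run):
1. the speed knob has been turned fully clockwise to its end stop (value of joint speed_knob above 5.17 rad), for 0.2 s.
2. the pen has been drawn up out of the rack, held in the gripper (height (world z) of pen_point above 0.09 m and contact force between the fingers and vibration_pen above 2 N), for 0.1 s.
3. the pen's point rests on the red disc with the pen upright and pressed lightly, for a one second reading (distance between pen_point and red_disc_top below 0.0075 m and contact force between vibration_pen and red_disc above 1.5 N and value of joint pen_tip between 0.002 and 0.01 m and angle between vibration_pen's own z axis and vertical below 0.105 rad), for 1 s.
At the end, for the whole second after the job is handed in: Pen still gripped: point within 7.5 mm of the red disc's centre, within 6 degrees of upright, still, tip pushed in 2 to 10 mm (under 8 N), not touching the fan itself; knob within 0.066 rad of its clockwise stop; emergency stop out (all of step 3 and value of joint speed_knob above 5.17 rad and contact force between vibration_pen and red_disc below 8 N and contact force between the fingers and vibration_pen above 2 N and contact force between vibration_pen and fan below 0.5 N and linear speed of vibration_pen below 0.02 m/s and value of joint stop_button below 0.003 m); the arm keeps its last pose, push and grip.
It fails at once if the emergency stop is pressed (value of joint stop_button above 0.003 m).
It fails at once if the pen is struck or pressed hard on either disc or the fan (over 15 N) (contact force between vibration_pen and red_disc above 15 N or contact force between vibration_pen and plain_disc above 15 N or contact force between vibration_pen and fan above 15 N).
It fails at once if another instrument or a loose thing on the bench is moved by more than 30 mm (distance of any of thermometer_pen, tacho_pen, file, spanner, hammer, grease_bottle, spare_bearing from where it was at the start of the episode above 0.03 m).
It also fails if it takes over 64 s, if anything falls off the work surface, if the arm or the gripper's body presses on something with over 40 N, if the wrist force passes 120 N, or if a joint passes its speed limit or range.

## Working session

There is one attempt and no reset: what is moved stays moved. The work goes in short steps, Python scripts to look and compute and a shell command to move; the robot and the scene stay as the last step left them, time stands still between calls to the robot, and variables do not carry over. Pictures are saved under pics/ and viewed, at most 12 in all, crops included, and the job is handed in when it is done.

```bash
mkdir -p pics; python3 - <<'E'
from rig import robot
import cv2,numpy as np
for c in ("scene","side"):
    im=robot.camera(c); cv2.imwrite(f"pics/{c}0.png",im)
    m=robot.camera_model(c); R=np.array(m["R"]); print(c,m["fx"],m["cx"],m["cy"],m["distortion"],(-R.T@np.array(m["t"])).round(3),R[2].round(2))
    for l in ("controller","speed_knob","stop_button","rack","vibration_pen","thermometer_pen","tacho_pen","red_disc","plain_disc","fan","grease_bottle"):
        print(l,[(round(d["conf"],2),np.round(d["extent"]).astype(int).tolist()) for d in robot.look_for(c,l)][:3])
o=robot.get_obs(); print(o, robot.tcp_to_tips); print(robot.camera_model("wrist"))
E
```

```text
scene 430.11025787536454 320.61088371324973 201.27568557737322 [-0.004073  0.        0.        0.        0.      ] [ 1.25  -0.706  0.944] [-0.6   0.52 -0.61]
controller [(0.9, [333, 168, 55, 44]), (0.7, [243, 260, 75, 69]), (0.7, [192, 233, 77, 58])]
speed_knob [(0.68, [258, 236, 20, 14]), (0.66, [345, 151, 9, 15])]
stop_button [(0.67, [229, 253, 9, 7]), (0.45, [173, 229, 11, 9])]
rack [(0.91, [366, 193, 50, 44]), (0.46, [372, 172, 10, 27])]
vibration_pen [(0.75, [380, 165, 9, 24])]
thermometer_pen [(0.56, [370, 171, 10, 25])]
tacho_pen [(0.49, [355, 179, 8, 28])]
red_disc []
plain_disc [(0.62, [401, 199, 7, 8])]
fan [(0.85, [359, 251, 217, 190])]
grease_bottle [(0.42, [425, 151, 5, 10])]
side 426.4446261972844 327.30328160002676 205.18977235425274 [-0.0479562  0.         0.         0.         0.       ] [0.062 1.021 1.2  ] [ 0.25 -0.66 -0.71]
controller [(0.93, [365, 290, 61, 70]), (0.66, [358, 176, 45, 46]), (0.63, [420, 164, 19, 22])]
speed_knob [(0.66, [356, 290, 12, 12]), (0.55, [355, 168, 12, 10]), (0.5, [414, 169, 13, 10])]
stop_button [(0.66, [247, 367, 99, 44]), (0.57, [416,
[... 867 characters left out ...]
3, -0.08869563, -0.34702701]), 'moment': array([-0.02239637, -0.07233362,  0.00553265]), 'grip_force': 0.0, 'grip_width': 0.0873770288163972} 0.022
{'fx': 276.29223530587814, 'fy': 276.29223530587814, 'cx': 322.2692430473295, 'cy': 198.5172852052363, 'distortion': array([-0.04117552,  0.        ,  0.        ,  0.        ,  0.        ]), 'tool_from_camera': array([[-3.50743619e-04, -9.55561974e-01, -2.94790080e-01,
         8.19604161e-02],
       [ 9.99999851e-01, -2.12020319e-04, -5.02544088e-04,
        -9.80774554e-04],
       [ 4.17710534e-04, -2.94790212e-01,  9.55561906e-01,
        -1.39778367e-01],
       [ 0.00000000e+00,  0.00000000e+00,  0.00000000e+00,
         1.00000000e+00]])}
```

View pics/scene0.png

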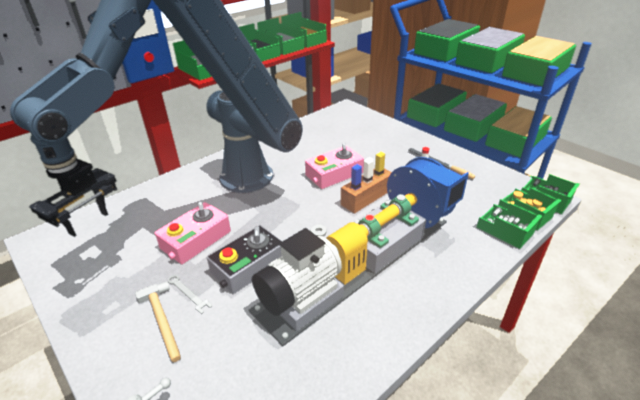

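View pics/side0.png

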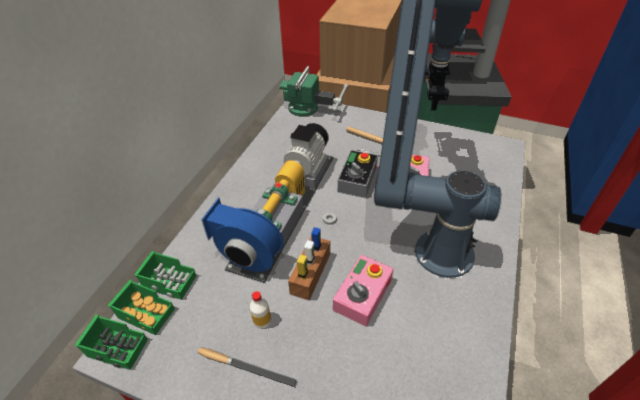

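Scene view: there are three controllers. The grey one is at (245,258), with its knob at (258,236) and E-stop at (229,253); the pink look-alikes are at (192,233) and (333,168). The rack holds a blue pen (356,177), a white pen (368,168) and the yellow pen (380,162). On the bearings, the red disc looks to be at (370,218) and the plain one at (401,199).
Side view: the grey controller is at (358,176), with its knob at (355,168). The yellow pen is at (302,266).

```bash
cat > h.py <<'E'
from rig import robot
import numpy as np, cv2
from scipy.spatial.transform import Rotation as Ro
def cam(c,o=None):
    m=robot.camera_model(c); K=np.array([[m["fx"],0,m["cx"]],[0,m["fy"],m["cy"]],[0,0,1]]); D=np.array(m["distortion"],float)
    if c=="wrist":
        o=o or robot.get_obs(); T=np.eye(4); T[:3,:3]=Ro.from_quat(o["tool_rot"]).as_matrix(); T[:3,3]=o["position"]
        W=np.linalg.inv(T@np.array(m["tool_from_camera"])); return K,D,W[:3,:3],W[:3,3]
    return K,D,np.array(m["R"]),np.array(m["t"]).ravel()
def ray(c,px,o=None):
    K,D,R,t=cam(c,o); n=cv2.undistortPoints(np.array([[px]],float),K,D)[0,0]; return -R.T@t, R.T@np.array([*n,1])
def onz(c,px,z,o=None):
    p,d=ray(c,px,o); return (p+d*(z-p[2])/d[2]).round(4)
def proj(c,X,o=None):
    K,D,R,t=cam(c,o); return cv2.projectPoints(np.array(X,float).reshape(-1,1,3),cv2.Rodrigues(R)[0],t,K,D)[0].reshape(-1,2).round(1)
E
python3 - <<'E'
from h import *
for n,a,b,z in (("knob",(258,236),(355,168),.1),("stop",(229,253),(364,157),.1),("yellow top",(380,152),(301,257),.16),("blue top",(356,167),(317,230),.16),("red",(370,217),(279,188),.156),("plain",(401,199),None,.156)):
    print(n,onz("scene",a,z),onz("side",b,z) if b else "")
s=cv2.imread("pics/scene0.png");d=cv2.imread("pics/side0.png")
a=cv2.resize(s[135:285,200:440],None,fx=3.3,fy=3.3,interpolation=3)[:,:800]
cv2.imwrite("pics/crop1.png",a)
E
```

```text
knob [ 0.4194 -0.2294  0.1   ] [ 0.4096 -0.2205  0.1   ]
stop [ 0.4219 -0.3303  0.1   ] [ 0.396  -0.2985  0.1   ]
yellow top [0.4118 0.3046 0.16  ] [0.4191 0.301  0.16  ]
blue top [0.4213 0.1751 0.16  ] [0.4128 0.1822 0.16  ]
red [0.6279 0.0212 0.156 ] [0.614 0.04  0.156]
plain [0.6337 0.1514 0.156 ]
```

View pics/crop1.png

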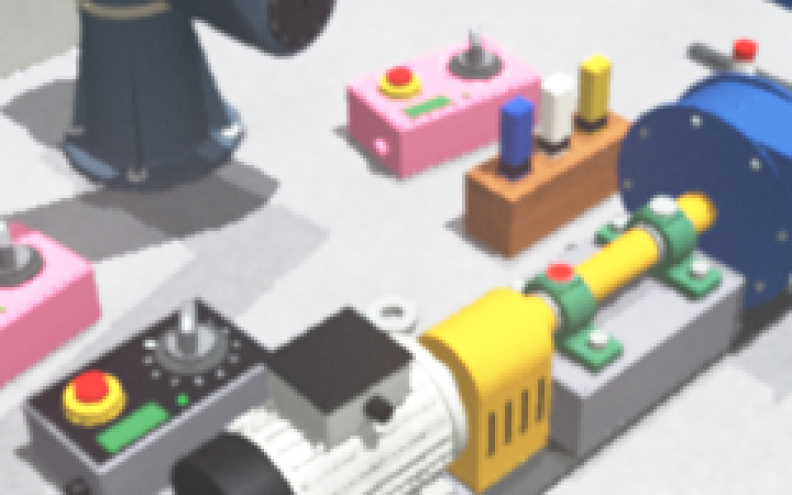

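The crop confirms the choices: grey controller with its knob at crop (188,335), yellow pen rightmost at (594,90), and red disc on the motor-side bearing at (560,272), which is scene (370,217). Next I move above the knob.

```bash
python3 -m jog '[0.087,0.033,-0.028,0,0, 0.087,0.033,-0.028,0,0, 0.087,0.033,-0.028,0,0, 0.087,0.033,-0.028,0,0, 0.087,0.033,-0.028,0,0, 0.087,0.033,-0.028,0,0, 0.087,0.033,-0.028,0,0, 0.087,0.033,-0.028,0,0, 0.087,0.033,-0.028,0,0, 0.087,0.029,-0.031,0,0, 0.087,0,0,0,0, 0.087,0,0,0,0]' 30
python3 - <<'E'
from h import *
o=robot.get_obs(); im=robot.camera("wrist"); cv2.imwrite("pics/w1.png",im)
print(o["position"],o["q"].round(2))
for l in ("speed_knob","speed_knob_grip","stop_button","controller"):
    print(l,[(round(d["conf"],2),np.round(d["extent"]).tolist(),onz("wrist",d["extent"][:2],.1,o)) for d in robot.look_for("wrist",l)][:3])
E
```

```text
time: 2.7
position: [0.4156, -0.2255, 0.2448]
tool_rot: [0.988, 0.156, 0.0, 0.001]
ft_force: [-0.6, -0.6, -0.9]
grip_width: 0.0873
grip_force: 0.0
[ 0.41559916 -0.22554757  0.24476507] [-0.73  0.32  1.8  -0.    1.01  0.52]
speed_knob [(0.68, [319.0, 198.0, 40.0, 42.0], array([ 0.4088, -0.223 ,  0.1   ])), (0.19, [34.0, 82.0, 66.0, 74.0], array([0.437 , 0.0876, 0.1   ]))]
speed_knob_grip [(0.68, [317.0, 198.0, 38.0, 44.0], array([ 0.4088, -0.2212,  0.1   ])), (0.24, [358.0, 57.0, 468.0, 112.0], array([ 0.5526, -0.2159,  0.1   ]))]
stop_button [(0.75, [399.0, 226.0, 29.0, 19.0], array([ 0.4058, -0.318 ,  0.1   ])), (0.52, [34.0, 83.0, 63.0, 74.0], array([0.436 , 0.0871, 0.1   ])), (0.25, [174.0, 108.0, 46.0, 39.0], array([ 0.4542, -0.0576,  0.1   ]))]
controller [(0.73, [355.0, 191.0, 184.0, 130.0], array([ 0.4283, -0.2572,  0.1   ])), (0.68, [24.0, 219.0, 49.0, 101.0], array([0.2787, 0.0964, 0.1   ])), (0.6, [345.0, 313.0, 137.0, 38.0], array([ 0.2767, -0.2993,  0.1   ]))]
```

View pics/w1.png

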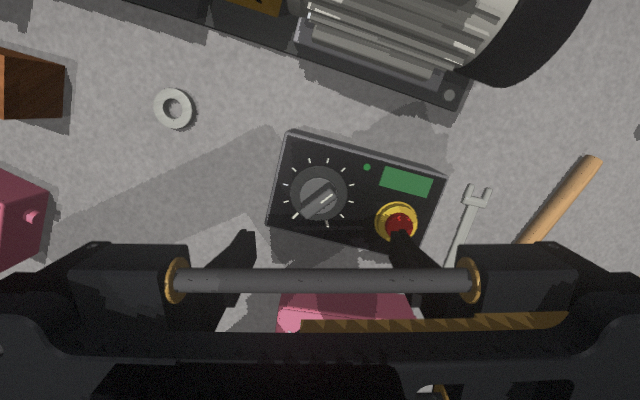

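The wrist view shows the knob at about (319,197), with its bar running lower-left to upper-right, and the E-stop at (398,222). I need a close crop to read the bar's angle and the pointer.

```bash
python3 - <<'E'
from h import *
im=cv2.imread("pics/w1.png"); cv2.imwrite("pics/c2.png",cv2.resize(im[150:260,260:430],None,fx=4.5,fy=4.5,interpolation=3))
E
```

```text
(no output)
```

View pics/c2.png

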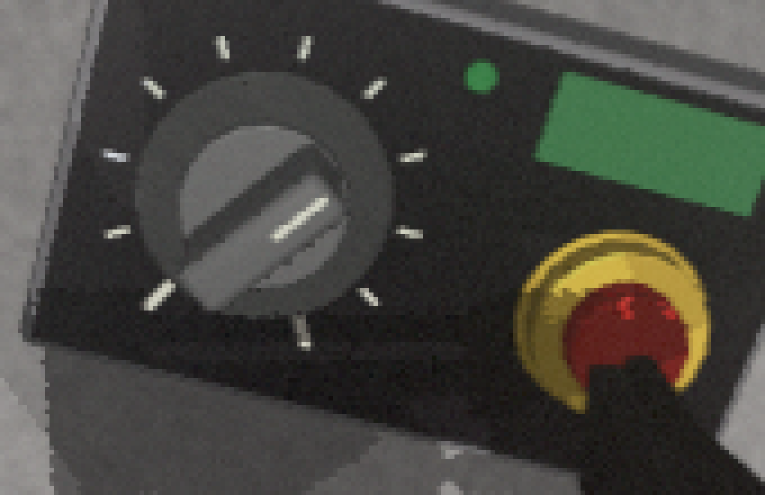

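```bash
python3 - <<'E'
from h import *
o=robot.get_obs()
f=lambda x,y,z:onz("wrist",(260+x/4.5,150+y/4.5),z,o)
c=[f(*p,.115) for p in ((310,172),(343,213),(208,310),(178,275))]
print(np.array(c)); print("bar centre",np.mean(c,0)); print("skirt",f(263,195,.085) ,f(135,195,.085),f(392,195,.085))
p=f(273,240,.115);q=f(326,202,.115);print("pointer",p,q,np.degrees(np.arctan2(*(q-p)[1::-1])))
M=Ro.from_quat(o["tool_rot"]).as_matrix()
for C in (np.mean(c,0),): print("tool delta",M.T@(C-o["position"]))
b=np.array(c);d=(b[0]+b[1]-b[2]-b[3])/2;print("len",np.linalg.norm(d)); l=M.T@d; print("bar angle in tool",np.degrees(np.arctan2(l[1],l[0])))
E
```

```text
[[ 0.4261 -0.2284  0.115 ]
 [ 0.4193 -0.2385  0.115 ]
 [ 0.3874 -0.2162  0.115 ]
 [ 0.3936 -0.2072  0.115 ]]
bar centre [ 0.4066   -0.222575  0.115   ]
skirt [ 0.4094 -0.2222  0.085 ] [ 0.3996 -0.1917  0.085 ] [ 0.4193 -0.253   0.085 ]
pointer [ 0.4083 -0.2254  0.115 ] [ 0.4206 -0.2341  0.115 ] -35.272421448598486
tool delta [-0.00707632 -0.00599335  0.12954221]
len 0.038857463890480504
bar angle in tool 51.85882023717599
```

```bash
python3 -m jog '[0.06,-0.007,-0.006,0,0, 0.06,0,0,0.005,-0.975, 0.06,0,0,0.005,-0.975, 0.06,0,0,0.005,-0.975, 0.06,0,0,0.005,-0.975, 0.06,0,0,0.005,-0.975, 0.06,0,0,0.005,-0.975, 0.06,0,0,0.005,-0.975, 0.06,0,0,0.005,-0.975, 0.06,0,0,0.005,-0.975, 0.06,0,0,0.005,-0.975, 0.06,0,0,0.005,-0.975, 0.06,0,0,0.005,-0.975, 0.06,0,0,0,-0.975, 0.06,0,0,0,0, 0.06,0,0,0,0]'
python3 - <<'E'
from h import *
o=robot.get_obs(); im=robot.camera("wrist"); cv2.imwrite("pics/w2.png",im[:,120:520])
print(o["position"],o["q"].round(2))
M=Ro.from_quat(o["tool_rot"]).as_matrix();print("tool x angle",np.degrees(np.arctan2(M[1,0],M[0,0])))
for l in ("speed_knob",):
    print(l,[(round(d["conf"],2),np.round(d["extent"]).tolist(),onz("wrist",d["extent"][:2],.1,o)) for d in robot.look_for("wrist",l)][:3])
a=proj("wrist",[[.407,-.2225,.115],[.407,-.2225,.115]+.021*M[:,0],[.407,-.2225,.115]-.021*M[:,0]],o);print(a)
for p in a: cv2.circle(im,tuple(int(v) for v in p),2,(0,0,255),-1)
cv2.imwrite("pics/w2.png",cv2.resize(im[80:280,180:460],None,fx=2.8,fy=2.8,interpolation=3))
E
```

```text
time: 4.95
position: [0.4067, -0.2216, 0.1847]
tool_rot: [0.305, 0.952, 0.0, -0.0]
ft_force: [-0.1, 0.1, 0.4]
grip_width: 0.0598
grip_force: 0.0
[ 0.40666875 -0.22155911  0.18465086] [-0.74  0.41  1.89  0.    0.84 -1.69]
tool x angle 144.50784240629037
speed_knob [(0.67, [89.0, 35.0, 81.0, 65.0], array([ 0.191, -0.281,  0.1  ])), (0.62, [321.0, 211.0, 46.0, 59.0], array([ 0.4057, -0.2204,  0.1   ]))]
[[320.2 219.7]
 [320.1 194.9]
 [320.2 243.1]]
```

View pics/w2.png

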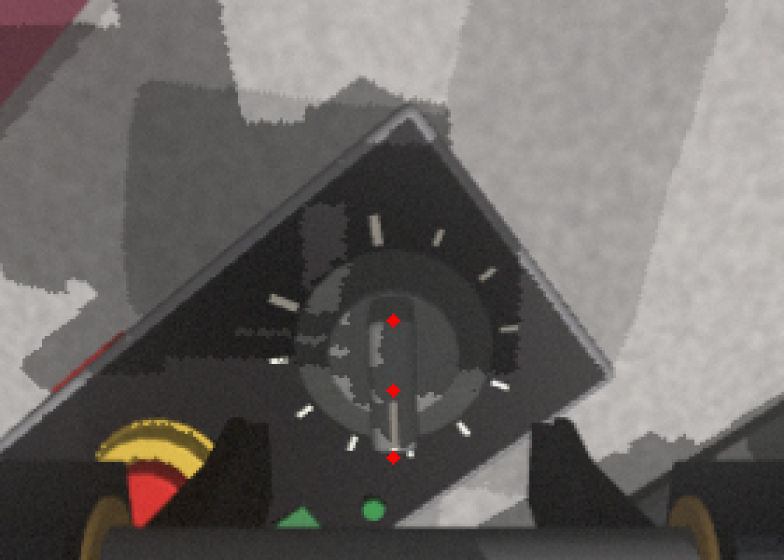

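```bash
python3 -m jog '[0.045,0,0,0.02,0, 0.045,0,0,0.02,0, 0.045,0,0,0.02,0, 0.045,0,0,0.013,0, 0.045,0,0,0,0, 0,0,0,0,0, 0,0,0,0,0, 0,0,0,0,0, 0,0,0,0,0]' 25
```

```text
time: 6.18
position: [0.4059, -0.2231, 0.112]
tool_rot: [0.301, 0.953, -0.002, -0.001]
ft_force: [-7.9, -6.2, 2.3]
grip_width: 0.0137
grip_force: 25.0
```

```bash
python3 -m jog '[0,0,-0.002,0,0, 0,0,0,0,0.5, 0,0,0,0,1, 0,0,0,0,1, 0,0,0,0,1, 0,0,0,0,1, 0,0,0,0,1, 0,0,0,0,0]'
python3 -c "
from h import *
o=robot.get_obs();print(o['ft_force'],o['moment'],o['q'].round(2))"
```

```text
time: 7.18
position: [0.4063, -0.2231, 0.112]
tool_rot: [0.709, 0.706, 0.0, 0.001]
ft_force: [1.2, 1.1, 5.2]
grip_width: 0.0145
grip_force: 25.0
[1.18124808 1.11668832 5.15448282] [ 0.20284624 -0.2601025  -0.04079688] [-0.74  0.55  1.95  0.    0.64 -0.74]
```

```bash
python3 -m jog '[0,0,0,0,1, 0,0,0,0,1, 0,0,0,0,1, 0,0,0,0,1, 0,0,0,0,1, 0,0,0,0,0, 0,0,0,0,0]'
python3 -c "
from h import *
o=robot.get_obs();print(o['ft_force'],o['moment'],o['q'].round(3))"
python3 -m jog '[0,0,0,0,0.5, 0,0,0,0,0.5, 0,0,0,0,0, 0,0,0,0,0]'
python3 -c "
from h import *
o=robot.get_obs();print(o['ft_force'],o['moment'],o['q'].round(3))"
```

```text
time: 8.05
position: [0.4067, -0.2233, 0.1119]
tool_rot: [0.94, 0.341, 0.001, 0.001]
ft_force: [3.8, 2.4, 6.0]
grip_width: 0.0141
grip_force: 25.0
[3.81544076 2.37172522 6.04025509] [ 0.40757148 -0.62412135 -0.00618856] [-7.44e-01  5.46e-01  1.95e+00  1.00e-03  6.44e-01  1.29e-01]
time: 8.55
position: [0.4066, -0.2235, 0.112]
tool_rot: [0.966, 0.259, 0.001, 0.001]
ft_force: [2.8, 2.0, 5.4]
grip_width: 0.0145
grip_force: 25.0
[2.79967916 2.02299369 5.43721393] [ 0.39644019 -0.55370142  0.54754714] [-0.744  0.546  1.95  -0.     0.644  0.302]
```

```bash
python3 -m jog '[0,0,0,0,0.3, 0,0,0,0,0.3, 0,0,0,0,0, 0,0,0,0,0]'
python3 -c "
from h import *
o=robot.get_obs();print(o['ft_force'],o['moment'],o['q'].round(3))"
```

```text
time: 9.05
position: [0.4063, -0.2237, 0.1119]
tool_rot: [0.978, 0.21, 0.0, 0.001]
ft_force: [2.1, 1.2, 6.0]
grip_width: 0.0161
grip_force: 28.4
[2.10803151 1.17828101 5.99100958] [ 0.17476546 -0.3716049   0.7961515 ] [-0.744  0.546  1.95  -0.002  0.644  0.406]
```

```bash
python3 -m jog '[0.04,0,0,0,0, 0.04,0,0,0,0, 0.045,0,0,0,0, 0.045,0,0,-0.025,0, 0.045,0,0,-0.05,0, 0.045,0,0,-0.05,0, 0.045,0,0,0,0, 0.045,0,0,0,0]'
python3 - <<'E'
from h import *
o=robot.get_obs(); im=robot.camera("wrist")
M=Ro.from_quat(o["tool_rot"]).as_matrix();print(o["position"],o["q"].round(2),"tool x angle",np.degrees(np.arctan2(M[1,0],M[0,0])))
u,v=proj("wrist",[.4066,-.2233,.1],o)[0].astype(int);print(u,v)
cv2.imwrite("pics/w3.png",cv2.resize(im[max(v-60,0):v+60,u-70:u+90],None,fx=4,fy=4,interpolation=3))
E
```

```text
time: 10.05
position: [0.4051, -0.2226, 0.236]
tool_rot: [0.979, 0.205, -0.0, -0.001]
ft_force: [-0.6, -0.4, -0.7]
grip_width: 0.0449
grip_force: 0.0
[ 0.40508779 -0.22259679  0.23595454] [-0.74  0.32  1.84 -0.    0.98  0.41] tool x angle 23.675559008205525
324 194
```

View pics/w3.png

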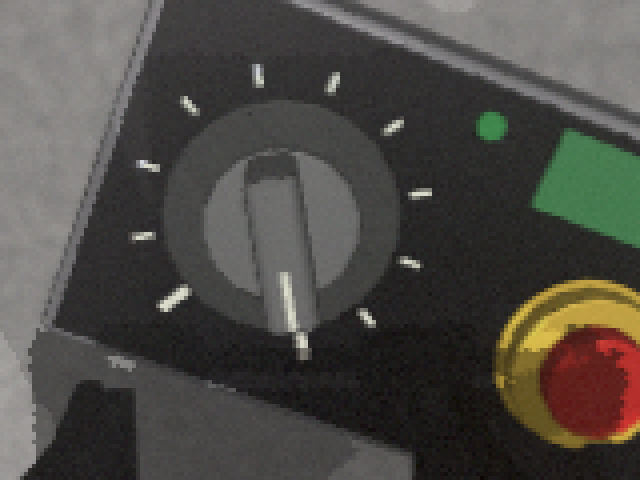

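The picture shows the pointer line on the last tick of the dial, so the knob is at its clockwise stop. Next is the pen.

```bash
python3 -m jog '[0.06,0.011,-0.0239,-0.0015,0, 0.06,0.011,-0.0239,-0.0015,0, 0.06,0.011,-0.0239,-0.0015,0, 0.06,0.011,-0.0239,-0.0015,0, 0.06,0.011,-0.0239,-0.0015,0, 0.06,0.011,-0.0239,-0.0015,0, 0.06,0.011,-0.0239,-0.0015,0, 0.06,0.011,-0.0239,-0.0015,0, 0.06,0.011,-0.0239,-0.0015,0, 0.06,0.011,-0.0239,-0.0015,0, 0.06,0.011,-0.0239,-0.0015,0, 0.06,0.011,-0.0239,-0.0015,0, 0.06,0.011,-0.0239,-0.0015,0, 0.06,0.011,-0.0239,-0.0015,0, 0.06,0.011,-0.0239,-0.0015,0, 0.06,0.011,-0.0239,-0.0015,0, 0.06,0.011,-0.0239,-0.0015,0, 0.06,0.011,-0.0239,-0.0015,0, 0.06,0.011,-0.0239,-0.0015,0, 0.06,0.011,-0.0239,-0.0015,0]'
python3 -m jog '[0.06,0,0,0,-0.95, 0.06,0,0,0,-0.95, 0.06,0,0,0,-0.95, 0.06,0,0,0,-0.95, 0.06,0,0,0,-0.95, 0.06,0,0,0,-0.95, 0.06,0,0,0,-0.95, 0.06,0,0,0,0, 0.06,0,0,0,0]'
python3 - <<'E'
from h import *
o=robot.get_obs(); im=robot.camera("wrist"); cv2.imwrite("pics/w4.png",im)
M=Ro.from_quat(o["tool_rot"]).as_matrix();print(o["position"],o["q"].round(2),"tool x angle",np.degrees(np.arctan2(M[1,0],M[0,0])))
for l in ("vibration_pen","thermometer_pen","tacho_pen","rack"):
    print(l,[(round(d["conf"],2),np.round(d["extent"]).tolist(),onz("wrist",d["extent"][:2],.16,o)) for d in robot.look_for("wrist",l)][:3])
hsv=cv2.cvtColor(im,cv2.COLOR_BGR2HSV); m=cv2.inRange(hsv,(20,120,90),(35,255,255)); n,_,st,ce=cv2.connectedComponentsWithStats(m)
print([(st[i].tolist()) for i in range(1,n) if st[i,4]>60])
E
```

```text
time: 12.6
position: [0.4143, 0.3033, 0.2642]
tool_rot: [0.979, 0.205, -0.002, 0.001]
ft_force: [-0.6, 0.8, 0.9]
grip_width: 0.0601
grip_force: 0.0
time: 13.72
position: [0.4149, 0.3027, 0.2654]
tool_rot: [0.707, 0.707, -0.001, -0.0]
ft_force: [0.1, 0.6, 0.8]
grip_width: 0.0597
grip_force: 0.0
[0.4149343  0.30272223 0.26539041] [0.41 0.35 1.68 0.   1.11 0.41] tool x angle 90.03282315410091
vibration_pen []
thermometer_pen [(0.96, [323.0, 243.0, 26.0, 55.0], array([0.4161, 0.264 , 0.16  ]))]
tacho_pen [(0.8, [325.0, 309.0, 22.0, 28.0], array([0.4183, 0.1863, 0.16  ]))]
rack [(0.92, [324.0, 204.0, 56.0, 125.0], array([0.4167, 0.3038, 0.16  ]))]
[[310, 173, 25, 44, 986], [148, 230, 38, 15, 341]]
```

View pics/w4.png

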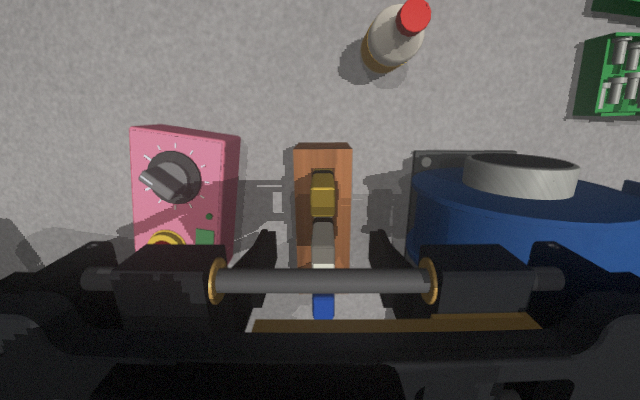

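The picture shows the rack aligned with the image, with the yellow pen at (322,195), white at (323,243) and blue at (324,309). The scroll is to the right, clear of the fingers.

```bash
python3 - <<'E'
from h import *
o=robot.get_obs()
print("low edge",onz("wrist",(322.5,217),.16,o),"L/R",onz("wrist",(310,210),.16,o),onz("wrist",(335,210),.16,o))
im=cv2.imread("pics/w4.png"); print(im[170:222,322].tolist())
print("scroll edge",onz("wrist",(412,190),.15,o))
print("rack top corners",[onz("wrist",p,.078,o).tolist() for p in ((295,148),(350,148))])
print(proj("wrist",[[.415,.2875,.16],[.415,.3175,.16],[.415,.3175,.08]],o))
E
```

```text
low edge [0.4158 0.2911 0.16  ] L/R [0.404  0.2982 0.16  ] [0.4276 0.2982 0.16  ]
[[35, 47, 54], [39, 42, 51], [35, 41, 44], [44, 70, 82], [45, 83, 99], [45, 85, 102], [42, 81, 98], [45, 84, 100], [47, 87, 103], [41, 82, 99], [45, 86, 101], [47, 86, 102], [43, 85, 102], [40, 84, 100], [41, 83, 101], [45, 86, 103], [45, 87, 103], [53, 118, 143], [63, 154, 187], [75, 173, 206], [52, 113, 134], [48, 108, 129], [52, 112, 133], [53, 113, 133], [52, 112, 134], [52, 112, 134], [54, 112, 133], [48, 109, 131], [52, 112, 132], [48, 108, 130], [50, 110, 131], [51, 109, 131], [54, 113, 133], [51, 111, 131], [50, 112, 132], [51, 111, 133], [48, 108, 130], [36, 83, 101], [43, 86, 102], [40, 85, 101], [44, 87, 103], [45, 87, 103], [40, 85, 101], [44, 86, 102], [41, 86, 102], [50, 110, 131], [48, 86, 100], [52, 56, 61], [23, 25, 34], [31, 37, 41], [24, 29, 33], [34, 36, 40]]
scroll edge [0.5022 0.3152 0.15  ]
rack top corners [[0.3833, 0.3465, 0.078], [0.4482, 0.3466, 0.078]]
[[321.7 220.5]
 [321.7 190.3]
 [321.8 172.5]]
```

```bash
python3 - <<'E'
from h import *
S={c:cv2.inRange(cv2.cvtColor(cv2.imread(f"pics/{c}0.png"),cv2.COLOR_BGR2HSV),(105,120,30),(120,255,255)) for c in ("scene","side")}
o=robot.get_obs(); S["wrist"]=cv2.inRange(cv2.cvtColor(cv2.imread("pics/w4.png"),cv2.COLOR_BGR2HSV),(105,100,25),(120,255,255))
# carve: points that are blue in all three views
for z in (.12,.15,.18,.2,.215,.23):
    r=[]
    for y in np.arange(.2,.36,.02):
        xs=np.arange(.45,.7,.005); P=np.c_[xs,0*xs+y,0*xs+z]; ok=np.ones(len(xs),bool)
        for c in ("side","wrist","scene"):
            q=proj(c,P,o).round().astype(int); inn=(q[:,0]>=0)&(q[:,0]<640)&(q[:,1]>=0)&(q[:,1]<400)
            if c=="wrist": inn&=q[:,1]<230
            ok&=np.where(inn,S[c][q[:,1].clip(0,399),q[:,0].clip(0,639)]>0,True)
        r.append(round(float(xs[ok].min()),3) if ok.any() else None)
    print(z,r)
E
```

```text
0.12 [None, None, None, None, 0.685, None, None, None]
0.15 [None, 0.685, 0.665, 0.625, 0.655, 0.67, 0.52, None]
0.18 [None, 0.675, 0.65, 0.62, 0.545, 0.545, 0.54, None]
0.2 [None, 0.655, 0.57, 0.565, 0.565, 0.565, 0.57, None]
0.215 [None, None, 0.58, 0.575, 0.58, 0.58, 0.6, None]
0.23 [None, None, 0.59, 0.595, 0.595, 0.615, None, None]
```

```bash
python3 -m jog '[0.06,0.003,0.001,0,0, 0.06,0,0,0.03,0, 0.06,0,0,0.03,0, 0.06,0,0,0.03,0, 0.06,0,0,0.025,0, 0.06,0,0,0,0, 0,0,0,0,0, 0,0,0,0,0, 0,0,0,0,0, 0,0,0,0,0]' 30
python3 -c "
from h import *
o=robot.get_obs();print(o['ft_force'],o['moment'],o['position'])"
```

```text
time: 15.22
position: [0.4165, 0.3061, 0.1521]
tool_rot: [0.706, 0.708, 0.0, 0.0]
ft_force: [0.1, -0.7, -0.4]
grip_width: 0.0277
grip_force: 0.4
[ 0.10344775 -0.65061129 -0.44685637] [-0.01094584 -0.03000984  0.01779663] [0.41654369 0.30610132 0.15209614]
```

```bash
python3 -m jog '[0,0,0,0,0, 0,0,0,0,0, 0,0,0,0,0, 0,0,0,0,0]' 30
python3 -c "
from h import *
o=robot.get_obs();print(o['ft_force'],o['moment'],o['position'])"
```

```text
time: 15.72
position: [0.4165, 0.3061, 0.1519]
tool_rot: [0.706, 0.708, 0.0, 0.0]
ft_force: [-1.6, -0.5, 4.1]
grip_width: 0.0238
grip_force: 29.7
[-1.64063097 -0.49733452  4.06050228] [-0.00489302 -0.04674305  0.00122517] [0.41648712 0.30608321 0.15185513]
```

```bash
python3 -m jog '[0,0,0,-0.01,0, 0,0,0,-0.02,0, 0,0,0,-0.02,0, 0,0,0,-0.02,0, 0,0,0,-0.02,0, 0,0,0,-0.025,0, 0,0,0,-0.025,0, 0,0,0,-0.025,0, 0,0,0,-0.025,0, 0,0,0,-0.01,0, 0,0,0,0,0]'
python3 -c "
from h import *
o=robot.get_obs();print(o['ft_force'],o['moment'],o['position'])
print([(d['conf'],d['extent']) for c in ('scene','side') if robot.camera(c) is not None for l in ('vibration_pen','red_disc') for d in robot.look_for(c,l)[:2]])"
```

```text
time: 17.1
position: [0.4163, 0.3059, 0.3517]
tool_rot: [0.706, 0.708, 0.0, 0.0]
ft_force: [-0.3, 0.3, -2.4]
grip_width: 0.0237
grip_force: 29.7
[-0.25012958  0.33207263 -2.39212462] [ 0.04268515 -0.05172392  0.00678778] [0.4162588  0.30593524 0.35168546]
[(0.63, [369.6, 218.1, 4.1, 8.1]), (0.58, [427.5, 151.2, 3.7, 11.1]), (0.71, [299.4, 230.3, 11.6, 33.4]), (0.25, [383.8, 143.4, 28.4, 14.9])]
```

```bash
python3 -m jog '[0,-0.01,0.005,0,0, 0,-0.025,0.0125,0,0, 0,-0.0275,0.014,0,0, 0,-0.0275,0.014,0,0, 0,-0.0275,0.014,0,0, 0,-0.0275,0.014,0,0, 0,-0.0275,0.014,0,0, 0,-0.0275,0.014,0,0, 0,-0.0275,0.014,0,0, 0,-0.0275,0.014,0,0, 0,-0.02,0.01,0,0, 0,-0.01,0.005,0,0, 0,0,0,0,0, 0,0,0,0,0]'
python3 - <<'E'
from h import *
o=robot.get_obs(); im=robot.camera("wrist"); print(o["position"],o["ft_force"])
def red(c,im,pt,r=25):
    h=cv2.cvtColor(im,cv2.COLOR_BGR2HSV); m=cv2.inRange(h,(0,130,60),(8,255,255))|cv2.inRange(h,(172,130,60),(180,255,255))
    n,_,st,ce=cv2.connectedComponentsWithStats(m)
    for i in range(1,n):
        if st[i,4]>8 and np.linalg.norm(ce[i]-pt)<r:
            e=[st[i][0]+st[i][2]/2-.5,st[i][1]+st[i][3]/2-.5]; print(c,st[i].tolist(),ce[i].round(1),onz(c,ce[i],.156,o))
red("scene",cv2.imread("pics/scene0.png"),(370,218)); red("side",cv2.imread("pics/side0.png"),(279,188))
p=proj("wrist",[.628,.021,.156],o)[0]; print(p); red("wrist",im,p,40)
for l in("red_disc","plain_disc"): print(l,[(round(d["conf"],2),np.round(d["extent"],1).tolist(),onz("wrist",d["extent"][:2],.156,o)) for d in robot.look_for("wrist",l)][:3])
cv2.imwrite("pics/w5.png",im)
E
```

```text
time: 19.15
position: [0.5612, 0.0222, 0.3515]
tool_rot: [0.706, 0.708, -0.0, -0.0]
ft_force: [-0.2, -0.0, -2.9]
grip_width: 0.024
grip_force: 29.7
[0.56115548 0.02221697 0.3514938 ] [-0.20789901 -0.00665598 -2.85945255]
scene [366, 215, 8, 5, 29] [369.2 217.2] [0.627 0.019 0.156]
side [275, 183, 7, 4, 21] [277.9 184.6] [0.6252 0.0252 0.156 ]
[375.6 183.8]
wrist [364, 172, 18, 18, 250] [372.4 180.4] [0.6238 0.0253 0.156 ]
red_disc [(0.79, [372.9, 180.0, 20.1, 20.6], array([0.6244, 0.0258, 0.156 ]))]
plain_disc [(0.79, [378.8, 59.5, 26.9, 26.1], array([0.6237, 0.1633, 0.156 ]))]
```

View pics/w5.png

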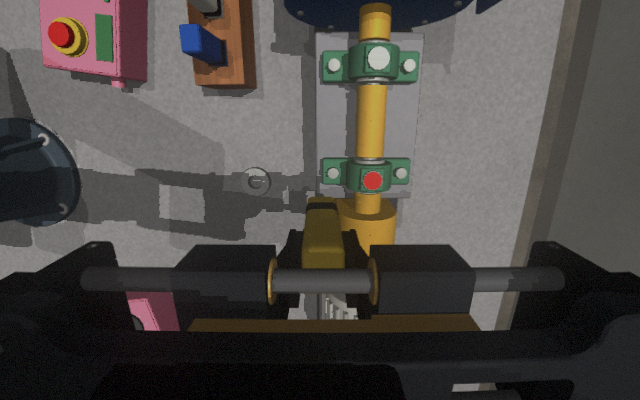

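The disc is at wrist pixel (372,180) on the motor-side bearing, and the plain one is at (378,58). The pen hangs upright with nothing under it. I move over the disc and lower to about 10 mm above it.

```bash
python3 -m jog '[0,0.0023,0.0033,0,0, 0,0,0.015,0,0, 0,0,0.02,0,0, 0,0,0.02,0,0, 0,0,0.005,0,0, 0,0,0,0,0, 0,0,0,0.01,0, 0,0,0,0.015,0, 0,0,0,0.01,0, 0,0,0,0.008,0, 0,0,0,0,0, 0,0,0,0,0]'
python3 - <<'E'
from h import *
o=robot.get_obs(); print(o["position"],o["ft_force"])
P=o["position"]
T=[]
for c,(w,h) in (("scene",(60,45)),("side",(60,45))):
    im=robot.camera(c); u,v=proj(c,[P[0],P[1],.19])[0].astype(int)
    print(c,"exp tip/disc",proj(c,[[P[0],P[1],P[2]-.142],[.6245,.0245,.156],[P[0],P[1],P[2]+.008]]).tolist())
    T.append(cv2.resize(im[v-35:v+35,u-28:u+28],None,fx=7,fy=7,interpolation=cv2.INTER_CUBIC)); print(c,"crop origin",u-28,v-35)
cv2.imwrite("pics/t1.png",np.hstack(T))
E
```

```text
time: 20.8
position: [0.6253, 0.0239, 0.3089]
tool_rot: [0.706, 0.708, 0.0, 0.0]
ft_force: [-0.3, 0.4, -1.6]
grip_width: 0.0239
grip_force: 29.7
[0.62530785 0.02385161 0.3089045 ] [-0.32892964  0.44158838 -1.58685456]
scene exp tip/disc [[370.2, 213.2], [369.9, 215.9], [373.1, 169.1]]
scene crop origin 342 171
side exp tip/disc [[277.8, 182.1], [278.2, 184.5], [273.9, 149.0]]
side crop origin 249 142
```

View pics/t1.png

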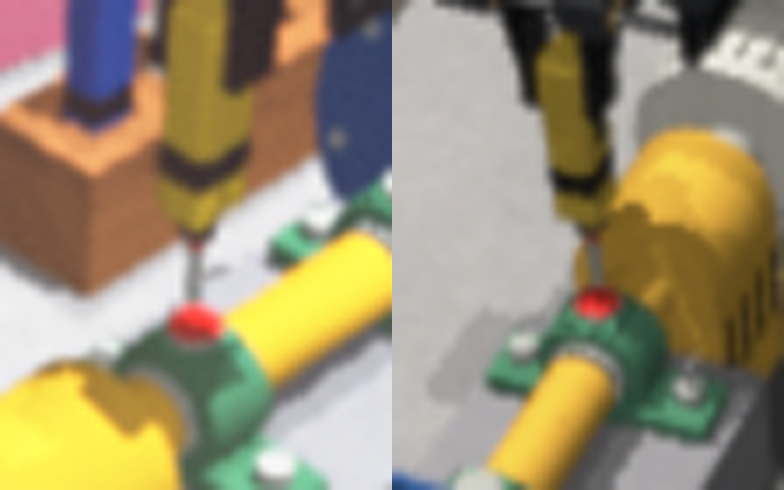

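The tip is centred over the red disc in both views, scene (369.5,214) over (370,217) and side (278,183) over (278,185), and the pen is upright. Lowering gently now.

```bash
python3 -m jog '[0,0,0,0.003,0, 0,0,0,0.003,0, 0,0,0,0.002,0, 0,0,0,0,0, 0,0,0,0,0]'
python3 -m jog '[0,0,0,0.001,0, 0,0,0,0.001,0, 0,0,0,0.001,0, 0,0,0,0.001,0, 0,0,0,0,0, 0,0,0,0,0]'
python3 -m jog '[0,0,0,0.001,0, 0,0,0,0.001,0, 0,0,0,0,0, 0,0,0,0,0]'
```

```text
time: 21.52
position: [0.625, 0.0239, 0.3005]
tool_rot: [0.706, 0.708, 0.0, -0.0]
ft_force: [-0.1, -0.5, -0.6]
grip_width: 0.024
grip_force: 29.7
time: 22.28
position: [0.625, 0.0239, 0.2968]
tool_rot: [0.706, 0.708, 0.0, 0.0]
ft_force: [-0.9, -0.2, -0.7]
grip_width: 0.0239
grip_force: 29.7
time: 22.78
position: [0.6251, 0.0239, 0.2946]
tool_rot: [0.706, 0.708, 0.0, 0.0]
ft_force: [1.1, -0.0, 1.1]
grip_width: 0.0242
grip_force: 29.8
```

```bash
python3 -m jog '[0,0,0,0.001,0, 0,0,0,0.001,0, 0,0,0,0.0005,0, 0,0,0,0,0, 0,0,0,0,0, 0,0,0,0,0, 0,0,0,0,0]'
python3 - <<'E'
from h import *
f=[]
P=robot.get_obs()["position"]; T=[]
for c in ("scene","side"):
    for k in range(4): im=robot.camera(c); f.append(robot.get_obs()["ft_force"][2])
    u,v=proj(c,[P[0],P[1],.19])[0].astype(int)
    T.append(cv2.resize(im[v-35:v+35,u-28:u+28],None,fx=7,fy=7,interpolation=cv2.INTER_CUBIC))
print(P,np.round(f,1),np.mean(f)); cv2.imwrite("pics/t2.png",np.hstack(T))
E
```

```text
time: 23.65
position: [0.625, 0.0239, 0.2921]
tool_rot: [0.706, 0.708, 0.0, 0.0]
ft_force: [0.3, -0.7, 1.5]
grip_width: 0.0237
grip_force: 29.8
[0.62503004 0.02391205 0.29210369] [1.6 2.  1.8 1.7 1.9 2.  2.4 2.1] 1.9483448545422162
```

View pics/t2.png

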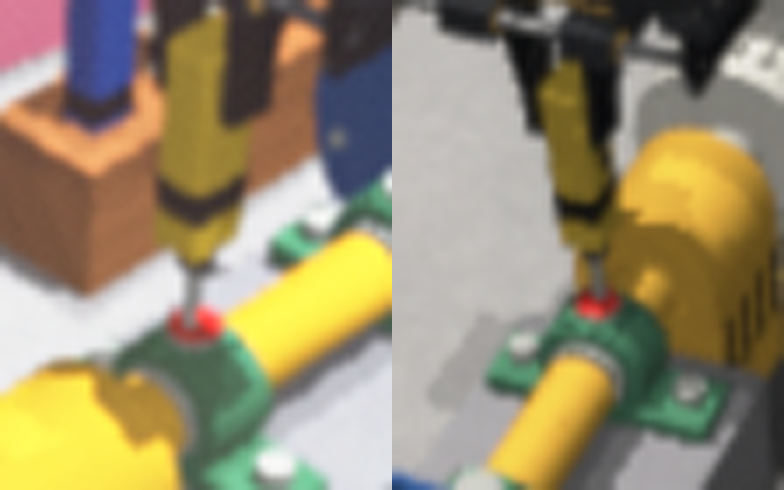

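The tip sits on the red disc and the red band has just gone in, so it is about half pressed. It looks 2–4 mm off towards -y, so I lift, shift 2 mm and press again.

```bash
python3 -m jog '[0,0,0,-0.004,0, 0,0,0,-0.006,0, 0,0.002,0,0,0, 0,0,0,0,0, 0,0,0,0.002,0, 0,0,0,0.002,0, 0,0,0,0.001,0, 0,0,0,0.001,0, 0,0,0,0.001,0, 0,0,0,0.001,0, 0,0,0,0.001,0, 0,0,0,0.001,0, 0,0,0,0,0, 0,0,0,0,0, 0,0,0,0,0, 0,0,0,0,0, 0,0,0,0,0, 0,0,0,0,0, 0,0,0,0,0, 0,0,0,0,0]'
python3 -m jog '[0,0,0,0,0, 0,0,0,0,0, 0,0,0,0,0, 0,0,0,0,0, 0,0,0,0,0, 0,0,0,0,0, 0,0,0,0,0, 0,0,0,0,0]'
python3 - <<'E'
from h import *
print(robot.get_obs()["position"],robot.get_obs()["ft_force"]); print(robot.hand_in())
E
```

```text
time: 26.55
position: [0.625, 0.0259, 0.2921]
tool_rot: [0.706, 0.708, -0.0, 0.0]
ft_force: [-1.1, 0.9, 1.7]
grip_width: 0.0238
grip_force: 29.8
time: 27.55
position: [0.625, 0.0259, 0.292]
tool_rot: [0.706, 0.708, -0.0, -0.0]
ft_force: [-0.4, -0.2, 1.5]
grip_width: 0.0239
grip_force: 29.8
[0.62497468 0.02592174 0.29203304] [-0.39315095 -0.17564432  1.47513443]
the job is handed in; nothing more can be done
None
```

I handed the job in at about 27.5 s: the knob is at its clockwise stop, and the yellow pen is held upright on the red disc with its tip about half in. The hand-in returned no verdict, and I took no picture after the last 2 mm re-centring.

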